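# Rock a card rack out of the incubator and lay it on the reading light box

## Robot

A 6-joint arm with a two-finger parallel gripper is mounted at the origin on the work surface. World frame = base frame: x ahead of the robot, y to its left, z up, the work surface at z = 0. Lengths are in mm, angles in rad, forces in N, time in s.
With the tool pointing down it reaches from about 275 to 850 mm from the base axis. Payload 19 kg.
Tool frame: the origin (TCP) lies on the centre line of the jaws, within the pads' length; the fingertips stand 25 mm ahead of it and the grasp point (between the pads) lies 6 mm ahead of it (tips_ahead is the z of the fingertips in the tool frame, in mm); z points along the fingers, y is the line along which they close (so a half turn about z gives the same grasp; the last joint's range is limited). The gripper opens to 85 mm and grips with 20 to 120 N. Pads are 22 mm wide; open, the fingers measure 114 mm over their backs; the gripper's body (76 mm by 85 mm) begins 54 mm behind the grasp point. The pads swing forward as they close: fully open they stand 13 mm farther back than shut.
Start: joints at [1.102, 0.15, 1.437, -0, 1.554, -0.134], TCP at [188.938, 543.043, 256.267] pointing down, gripper open.
Joint ranges: [-2.8, 2.8], [-0.68, 2.1], [0.12, 2.68], [-1.39, 4.53], [0.16, 2.79], [-2.81, 2.81]. Speed limits (rad/s): [1.89, 1.89, 2.22, 3.01, 3.01, 3.01].

## Interface

Orientations are given as a unit quaternion [w, x, y, z].
In Python, from cell import get_state, camera, sign_off, tips_ahead gives the robot as it stands.
- The arm moves only by the tool play_rows, never from a script. Its argument "deltas" is a list of rows, each a list of 7 numbers: the shift along the tool's x, y, z in mm, then the turn, a rotation vector about the tool's x, y, z in degrees, then the closure in counts, from 0 (fully open) to 255 (shut). A call has 1 to 12 rows; each row is the pose to reach, as a shift and turn from the pose commanded when the call began, along the tool's axes at that moment; what a row does not reach only later rows make up. A row lasts 1/10 s, in which the tool goes at most 50 mm and 8.59 degrees, less where a joint would pass 70% of its speed; a pose out of reach is approached as far as the arm can. A call with a gripper value outside its range is refused whole. The fingers move at their own pace and stop on an object; "squeeze" is the grip in N (left out, the last holds). Time passes only in rows, so rows that repeat a pose let the fingers close. It gives the time, the measured TCP pose, the force, the opening and the grip force at its end, in the units of the state.
- get_state(): the state, without advancing time (a new reading comes with each control period).
- camera(name): name is "scene" or "side" or "wrist"; returns a dict with "frame" (480x640x3 uint8, red, green, blue), "K" (3x3 intrinsics, pixels), "D" ([k1, k2, p1, p2, k3] as OpenCV has them; the pictures are not rectified), "R" (3x3) and "t" (3): a world point X has camera coordinates R X + t. Camera axes: x right, y down, z forward; pixel columns grow to the right and rows downward; lengths in mm; the calibration is good to about 2 mm. A picture is of the moment at which its call begins. There is no depth.
- sign_off(): hands the job in; it is judged then, once.
The state is a dict: "t": time; "joint_positions": joint angles; "dq": joint speeds; "joint_torque": joint torques, N m; "eef_pos": TCP position; "tcp_rot": TCP orientation; "ft_force": force on the tool from outside, world axes, zero at the start; "moment": the same for the moment, N m; "grip_width": finger opening in mm; "gripper_force": force on a finger pad.
Only numpy, scipy, OpenCV 4.12 (cv2) and the standard library are available. Lean on these libraries where they do the work, as an engineer would, in place of code of your own. Each camera call takes 0.05 s, during which the arm holds its last target. There are 200 camera calls.

## Task

The rack of blood-typing cards with the red thumb ledge is sunk flush in the incubator, with no room for fingers: press down on its red ledge so that its other end rocks up, and let go so that it stays tipped up. That end can now be gripped: lift the rack out and set it down gently, upright and flat, on the bright panel of the light box, inside the black border, and let go. Leave the blue rack in its pocket and the other things on the bench undisturbed.

Things in the scene. Friction and masses are not known exactly. Their poses are not given: they have to be found in the camera images.
- red_rack: the wanted card rack: a white block 120 (x) x 60 (y) mm, about 0.2 kg. Origin: centre of its underside; z up. From x = -60 to +18 mm it is 44 mm high, its flat top striped with silvery card edges; from +18 to +60 mm it steps down to a flat red thumb ledge 26 mm high. A red panel covers its -x end face. Centre of mass about x = -4, z = 24 mm.
- red_rack_pad (a point): the place to press, on the red thumb ledge, 48 mm towards +x from the rack's centre and 26 mm above its underside (18 mm below the rim). Pressed straight down by 13 to 16 mm (under 15 N), the rack tips over the ridge in the pocket floor, settles on the slope and stays by its own weight, leaning 22 degrees (0.38 rad).
- red_rack_back (a point): middle of the rack's top edge at its -x end: the end that rises. Tipped up, it stands about 19 mm above the incubator's rim and the rack can be gripped there across its 60 mm width.
- blue_rack: a second rack, same shape and size but with a blue ledge and blue end, in the other pocket. Must stay where it is. Origin and axes as for the red rack.
- incubator: the fixed incubator: a white block, x from -80 to +94 mm, 210 mm wide (y), its rim 78 mm above the bench. Origin on the bench midway between the two racks' centres; z up. Two open pockets, centred at y = +50 and -50 mm, each hold one rack (which is which varies), tops flush with the rim, ledges towards the incubator's +x.
- incubator_ridge (a point): the ridge line in the pocket floors, at incubator x = 0, 34 mm above the bench (this point is midway between the pockets). Pocket floors are level on its -x side, and slope down 22 degrees on its +x side. Pockets span x -62 to +70 mm and are 64 mm wide: 2 mm of play at a rack's sides and -x end, 10 mm beyond its ledge end.
- light_box: the fixed reading light box: grey base 180 (x) x 120 (y) mm, origin under its centre, z up. The bright level panel on top, 40 mm above the bench, is 144 (x) x 84 (y) mm, and is framed by a black border 10 mm wide that stands 5 mm above the panel. The rack lies on it lengthwise along x, either way round.
- bottle: bystander: a loose amber reagent bottle, 60 mm across, 130 mm high; origin under its centre
- tube_rack: bystander: a loose white tube rack 60 (x) x 140 (y) mm with purple-capped tubes, 80 mm high; origin under its centre
- bin: bystander: a loose open blue bin 160 (x) x 120 (y) x 100 mm high; origin under its centre
Mind the look-alikes: they are no part of the job. Leave any green or yellow look-alike of the red_rack alone.

How it is judged (in metres and radians):
On the way, in this order (a step that is already met when the one before it is completed fails the run):
1. the red rack stands tipped up in its pocket, its back end raised, and nothing of the robot touches it (angle between red_rack's own z axis and vertical above 0.25 rad and z of red_rack_back in the frame of incubator above 0.088 m and z of red_rack_pad in the frame of incubator below 0.052 m and x of red_rack in the frame of incubator between -0.03 and 0.03 m and contact force between the fingers and red_rack below 0.2 N), for 0.2 s.
2. the red rack has been lifted clear of the incubator (contact force between red_rack and incubator below 0.05 N and height (world z) of red_rack above 0.085 m and contact force between the fingers and red_rack above 1 N), for 0.1 s.
At the end, for the whole second after the job is handed in: The red rack lies upright and flat (within 0.05 rad) on the light box's panel, inside its border (centre within 13 mm of the panel's centre along and across), at rest and released; the blue rack is still seated in its pocket (moved under 8 mm, leaning under 0.08 rad) (x of red_rack in the frame of light_box between -0.013 and 0.013 m and y of red_rack in the frame of light_box between -0.013 and 0.013 m and z of red_rack in the frame of light_box between 0.037 and 0.043 m and angle between red_rack's own z axis and vertical below 0.05 rad and angle between the x axis of red_rack and the x axis of light_box, either way round below 0.25 rad and linear speed of red_rack below 0.01 m/s and contact force between the fingers and red_rack below 0.1 N and distance of blue_rack from where it was at the start of the episode below 0.008 m and angle between blue_rack's own z axis and vertical below 0.08 rad); the robot touches nothing.
It fails at once if the blue rack is shifted by over 8 mm or rocked by over 0.15 rad (distance of blue_rack from where it was at the start of the episode above 0.008 m or angle between blue_rack's own z axis and vertical above 0.15 rad).
It fails at once if the bottle, tube rack or bin is shifted by over 20 mm or tipped by over 0.2 rad ((distance of bottle from where it was at the start of the episode above 0.02 m or angle between bottle's own z axis and vertical above 0.2 rad) or (distance of tube_rack from where it was at the start of the episode above 0.02 m or angle between tube_rack's own z axis and vertical above 0.2 rad) or (distance of bin from where it was at the start of the episode above 0.02 m or angle between bin's own z axis and vertical above 0.2 rad)).
It fails at once if the red rack is pressed or slammed onto the light box with over 45 N (contact force between red_rack and light_box above 45 N).
It fails at once if the red rack is dropped (falls free of the fingers faster than 0.5 m/s, a fall of some 15 to 30 mm) (linear speed of red_rack above 0.5 m/s and contact force between the fingers and red_rack below 0.1 N).
It fails at once if the red rack is turned over on its side or further (over 1.2 rad) (angle between red_rack's own z axis and vertical above 1.2 rad).
It also fails if it takes over 54 s, if anything falls off the work surface, if the arm or the gripper's body presses on something with over 40 N, if the wrist force passes 120 N, or if a joint passes its speed limit or range.

## Working session

There is one attempt and no reset: what is moved stays moved. The work goes in short steps, Python scripts to look and compute and a tool call to move; the robot and the scene stay as the last step left them, time stands still between calls to the robot, and variables do not carry over. Pictures are saved under pics/ and viewed, at most 11 in all, crops included, and the job is handed in when it is done.

Besides the shell and the picture viewer there is one more tool, called after ">>>" as name([rows], argument=value, ...), one row to a line, values as JSON. play_rows: Moves the arm, as the interface text tells. Its arguments: {"type":"object","properties":{"deltas":{"type":"array"},"squeeze":{"type":"number"}},"required":["deltas"]}

```bash
mkdir -p pics; cat > h.py <<'E'
import numpy as np, cv2
from cell import get_state, camera
from scipy.spatial.transform import Rotation as Ro
def ray(c,uv):
    p=cv2.undistortPoints(np.array(uv,float).reshape(-1,1,2),np.array(c['K']),np.array(c['D'])).reshape(-1,2)
    R=np.array(c['R']);o=-R.T@np.array(c['t'])
    return o,np.c_[p,np.ones(len(p))]@R
def onz(c,uv,z):
    o,d=ray(c,uv); return o+d*((z-o[2])/d[:,2])[:,None]
def toolR():
    q=get_state()['tcp_rot']; return Ro.from_quat([q[1],q[2],q[3],q[0]])
E
python3 - <<'E'
from h import *
import pickle
s=get_state();print(s)
for n in('scene','side','wrist'):
    c=camera(n);pickle.dump(c,open(n+'.pkl','wb'));cv2.imwrite(f'pics/{n}0.png',c['frame'][:,:,::-1]);print(n,-np.array(c['R']).T@c['t'])
E
```

```text
{'t': 0.0, 'joint_positions': array([ 1.10196861e+00,  1.50967374e-01,  1.43805126e+00, -2.92197599e-05,
        1.55381490e+00, -1.33991780e-01]), 'dq': array([ 1.82217911e-03, -1.17854275e-04, -8.35458771e-05, -5.41226332e-04,
       -1.03249694e-03,  9.71768508e-05]), 'joint_torque': array([-1.83345226e-03, -7.13072348e+01, -5.70865059e+01, -2.98692503e-04,
        8.85290239e-03,  1.56746061e-06]), 'eef_pos': array([188.86967617, 542.84977949, 255.67598877]), 'tcp_rot': array([-1.70239040e-04,  1.66636690e-01,  9.86018168e-01, -5.96806921e-04]), 'ft_force': array([-0.72111622, -0.15740068, -0.18249274]), 'moment': array([ 0.08779084, -0.03312132,  0.0221392 ]), 'gripper_force': 0.0, 'grip_width': 85.53098813309478}
scene [1094.9623021  -137.89925537  982.14472813]
side [  473.3518872  -1215.52266966  1063.35744466]
wrist [121.83113307 566.17383463 373.66661718]
```

View pics/scene0.png

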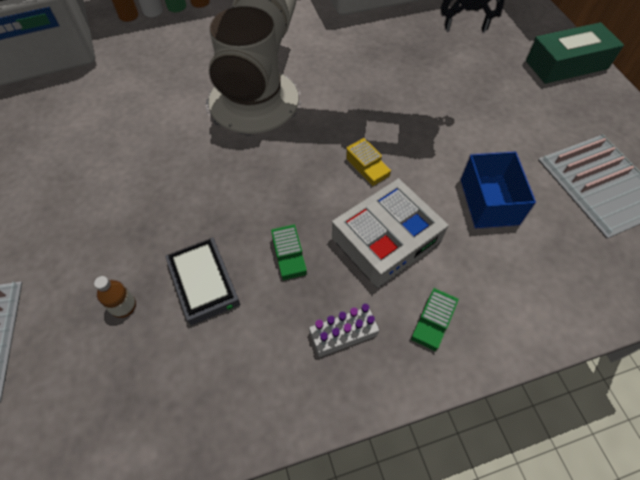

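View pics/side0.png

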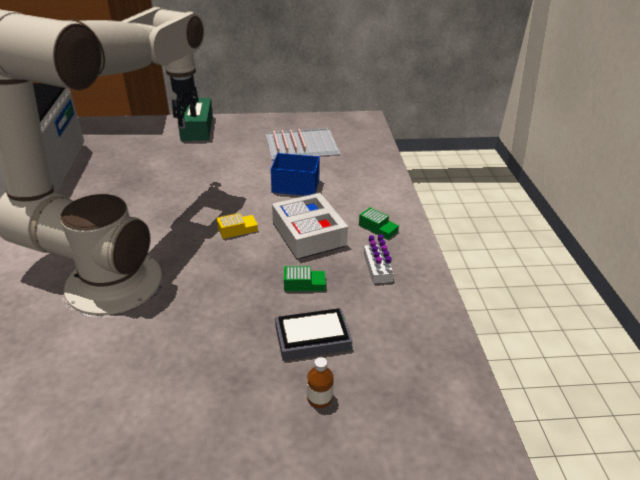

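The scene view shows the incubator near (390,230), with the red ledge at (384,246) and the blue one at (414,226). The light box panel is at (201,276), the bottle at (112,297), the tube rack at (344,330) and the bin at (497,190). The arm is clear of everything.

```bash
cat > m.py <<'E'
from h import *
import pickle
def blob(m,near,a=30):
    n,l,st,ce=cv2.connectedComponentsWithStats(m.astype(np.uint8))
    k=min([i for i in range(1,n) if st[i,4]>a],key=lambda i:np.hypot(*(ce[i]-near)))
    return ce[k],st[k,4],(l==k).astype(np.uint8)
def box(m):
    cs,_=cv2.findContours(m,0,1); return cv2.boxPoints(cv2.minAreaRect(max(cs,key=cv2.contourArea)))
def quad(m):
    cs,_=cv2.findContours(m,0,1);c=cv2.convexHull(max(cs,key=cv2.contourArea))
    return cv2.approxPolyN(c,4).reshape(-1,2).astype(float)
E
python3 - <<'E'
from m import *
np.set_printoptions(precision=1,suppress=True)
for n,rn,bn,pn in(('scene',(384,246),(414,226),(201,276)),('side',(325,224),(312,208),(313,328))):
    c=pickle.load(open(n+'.pkl','rb'));f=c['frame'].astype(int);r,g,b=f[...,0],f[...,1],f[...,2]
    for nm,m,near,z in(('red',(r>120)&(g<70)&(b<70),rn,60),('blue',(b>120)&(r<80)&(g<110),bn,60),('panel',(r>185)&(g>185)&(b>165),pn,40)):
        ce,a,mm=blob(m,near); q=quad(mm); Q=onz(c,q,z)[:,:2]
        print(n,nm,ce,a,'c',Q.mean(0),onz(c,[ce],z)[0,:2]); print(q.tolist(),Q.tolist().__repr__() if 0 else Q.ravel(),'edges',np.linalg.norm(Q-np.roll(Q,-1,0),axis=1),np.degrees(np.arctan2(*(np.roll(Q,-1,0)-Q).T[::-1])))
E
```

```text
scene red [382.5 246.9] 336 c [631.6 161.9] [632.2 161.7]
[[396.0, 247.0], [381.0, 259.0], [368.0, 246.0], [385.0, 235.0]] [642.  191.3 660.8 146.6 619.6 130.6 603.9 179.3] edges [48.5 44.2 51.2 40. ] [ -67.2 -158.7  107.9   17.6]
scene blue [414.3 224.7] 263 c [598.9 257.6] [598.7 256.5]
[[427.0, 225.0], [413.0, 235.0], [402.0, 224.0], [417.0, 215.0]] [608.7 285.  624.1 241.9 587.8 229.4 575.  274. ] edges [45.7 38.5 46.4 35.4] [ -70.2 -160.9  106.    18.1]
scene panel [199.8 276.1] 1799 c [ 563.6 -257.6] [ 565.7 -257.6]
[[225.0, 293.0], [192.0, 307.0], [175.0, 258.0], [207.0, 246.0]] [ 625.  -211.3  635.8 -287.7  501.3 -304.4  492.2 -226.9] edges [ 77.1 135.5  78.1 133.7] [ -81.9 -172.9   96.7    6.7]
side red [324.5 222.6] 66 c [633.2 171.9] [632.6 173.8]
[[332.0, 225.0], [323.0, 227.0], [318.0, 221.0], [326.0, 219.0]] [655.2 159.6 625.7 150.5 612.7 183.9 639.3 193.4] edges [30.9 35.8 28.3 37.4] [-163.   111.3   19.6  -65. ]
side blue [311.7 206.3] 55 c [598.3 269.4] [599.  268.7]
[[318.0, 208.0], [310.0, 210.0], [306.0, 205.0], [312.0, 202.0]] [619.  257.7 591.7 247.6 580.5 277.8 601.9 294.6] edges [29.1 32.2 27.2 40.7] [-159.7  110.3   38.3  -65.2]
side panel [312.4 327.2] 1223 c [ 561.6 -255.1] [ 560.9 -256.7]
[[343.0, 334.0], [288.0, 342.0], [283.0, 320.0], [336.0, 312.0]] [ 636.8 -285.2  495.9 -302.9  486.1 -226.2  627.7 -206. ] edges [142.   77.3 143.1  79.7] [-172.9   97.3    8.1  -83.5]
```

>>> play_rows([
  [-46, -16, -6, 0, 0, -4, 255],
  [-93, -33, -12, 0, 0, -7, 255],
  [-139, -49, -18, 0, 0, -10, 255],
  [-185, -65, -25, 0, 0, -13, 255],
  [-232, -82, -31, 0, 0, -17, 255],
  [-278, -98, -37, 0, 0, -20, 255],
  [-324, -114, -43, 0, 0, -23, 255],
  [-371, -131, -50, 0, 0, -27, 255],
  [-417, -147, -56, 0, 0, -30, 255],
  [-463, -163, -62, 0, 0, -33, 255],
  [-510, -180, -68, 0, 0, -36, 255],
  [-556, -196, -74, 0, 0, -38, 255],
], squeeze=80)

```text
t: 1.35
eef_pos: [651.0, 173.6, 330.3]
tcp_rot: [-0.0, -0.164, 0.986, -0.0]
ft_force: [-0.1, 0.2, -0.6]
grip_width: 0.3
gripper_force: 0.0
```

```bash
python3 - <<'E'
from m import *
import cell
np.set_printoptions(precision=2,suppress=True)
c=camera('wrist');s=get_state();print(s['t'],s['eef_pos'],s['tcp_rot'],s['dq'],s['joint_positions'],tips_ahead:=cell.tips_ahead)
try: print(cell.tips_ahead())
except Exception as e: print(e)
pickle.dump(c,open('w1.pkl','wb'));cv2.imwrite('pics/w1.png',c['frame'][:,:,::-1]);print(c['K'],c['D'],-np.array(c['R']).T@c['t'],c['R'])
E
```

```text
1.4 [655.45 168.69 329.43] [-0.   -0.16  0.99 -0.  ] [ 0.05 -0.04  0.11 -0.   -0.04  0.16] [ 0.14  0.36  1.03 -0.    1.75 -1.76] 25.0
'float' object is not callable
[[413.62   0.   327.17]
 [  0.   413.62 248.65]
 [  0.     0.     1.  ]] [-0.06  0.    0.    0.    0.  ] [583.8  150.   448.21] [[-0.32  0.95  0.  ]
 [ 0.91  0.31  0.28]
 [ 0.27  0.09 -0.96]]
```

View pics/w1.png

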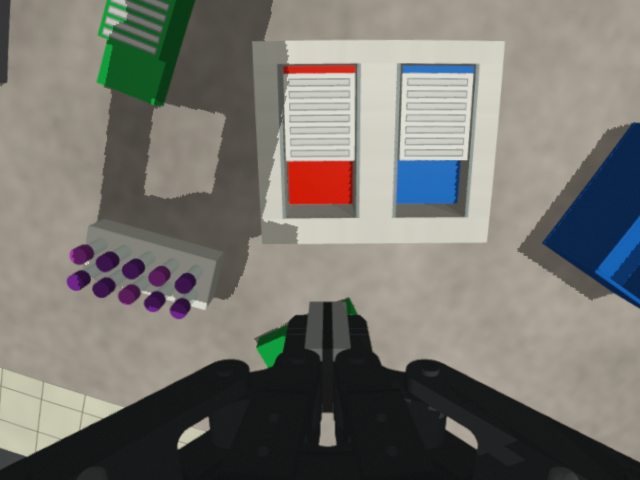

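The wrist view shows both pockets. The red ledge runs from (288,161) to (354,161) along the step and ends at y≈204; the rack's back end is at y≈66. The rim's corners are (253,42), (504,42), (488,242) and (262,242).

```bash
python3 - <<'E'
from m import *
np.set_printoptions(precision=1,suppress=True)
c=pickle.load(open('w1.pkl','rb'));f=c['frame'].astype(int);r,g,b=f[...,0],f[...,1],f[...,2]
for nm,m,near in(('red',(r>120)&(g<70)&(b<70),(320,183)),('blue',(b>120)&(r<100)&(g<140),(428,183))):
    ce,a,mm=blob(m,near);q=quad(mm);Q=onz(c,q,60)[:,:2];print(nm,q.ravel(),Q.ravel(),Q.mean(0),np.linalg.norm(Q-np.roll(Q,-1,0),axis=1))
Q=onz(c,[(253,42),(504,42),(488,242),(262,242)],78)[:,:2];print('rim',Q.ravel(),np.linalg.norm(Q-np.roll(Q,-1,0),axis=1),np.degrees(np.arctan2(*(np.roll(Q,-1,0)-Q).T[::-1])))
yaw=np.radians(np.mean([np.degrees(np.arctan2(*(Q[1]-Q[0])[::-1]))-90,np.degrees(np.arctan2(*(Q[2]-Q[3])[::-1]))-90]))
X=np.array([np.cos(yaw),np.sin(yaw)]);Y=np.array([-X[1],X[0]])
O=Q.mean(0)-7*X;print('inc',O,np.degrees(yaw),'redrack',O-50*Y,'pad',O-50*Y+48*X)
P=onz(c,[(285,66),(355,66)],78)[:,:2];print('back',(P-O)@np.c_[X,Y],np.linalg.norm(P[1]-P[0]))
P=onz(c,[(288,161),(354,161),(352,204),(291,204)],60)[:,:2];print('ledge',(P-O)@np.c_[X,Y])
s=get_state();t=s['eef_pos'];R=toolR();print(t,'yaw y',np.degrees(np.arctan2(*R.as_matrix()[:2,1][::-1])))
tgt=np.r_[O-50*Y+49*X,0];print('delta tool',R.inv().apply(tgt-t))
E
```

```text
red [351. 162. 351. 203. 289. 203. 287. 162.] [605.1 180.9 641.2 193.9 660.2 138.3 624.2 125. ] [632.7 159.5] [38.3 58.8 38.3 59.1]
blue [457. 160. 455. 203. 396. 203. 397. 159.] [571.  273.4 608.7 287.8 627.3 234.3 588.6 220.2] [598.9 253.9] [40.4 56.6 41.1 56. ]
rim [537.6  69.7 468.3 266.8 631.2 326.  699.7 126. ] [208.9 173.3 211.4 171.6] [ 109.4   20.   -71.1 -160.8]
inc [577.6 194.8] 19.139786050208055 redrack [594.  147.6] pad [639.4 163.3]
back [[-59.7 -79.1]
 [-59.4 -20.6]] 58.4830051837762
ledge [[ 20.2 -80.3]
 [ 20.5 -19.4]
 [ 60.7 -20.8]
 [ 60.4 -78.7]]
[655.4 168.7 329.4] yaw y 108.81205138257785
delta tool [ 15.8   0.8 329.4]
```

>>> play_rows([
  [4, -3, 40, 0, 0, 0, 255],
  [8, -5, 80, 0, 0, 0, 255],
  [12, -8, 120, 0, 0, 0, 255],
  [12, -8, 160, 0, 0, 0, 255],
  [12, -8, 195, 0, 0, 0, 255],
  [12, -8, 215, 0, 0, 0, 255],
  [12, -8, 220, 0, 0, 0, 255],
  [12, -8, 220, 0, 0, 0, 255],
  [12, -8, 220, 0, 0, 0, 255],
])

```text
t: 2.3
eef_pos: [641.5, 163.9, 111.7]
tcp_rot: [0.001, -0.164, 0.987, -0.0]
ft_force: [0.7, -0.2, 0.2]
grip_width: -0.1
gripper_force: 0.0
```

```bash
python3 - <<'E'
from m import *
s=get_state();t=s['eef_pos'];R=toolR();print(s['t'],t,s['ft_force'],'delta tool',R.inv().apply(np.r_[640.3,163.6,85]-t))
c=camera('wrist');pickle.dump(c,open('w2.pkl','wb'));cv2.imwrite('pics/w2.png',c['frame'][:,:,::-1])
E
```

```text
2.3 [641.45335299 163.91064647 111.74271985] [ 0.66737015 -0.18613682  0.24643016] delta tool [ 1.23582745  0.08960804 26.74068979]
```

View pics/w2.png

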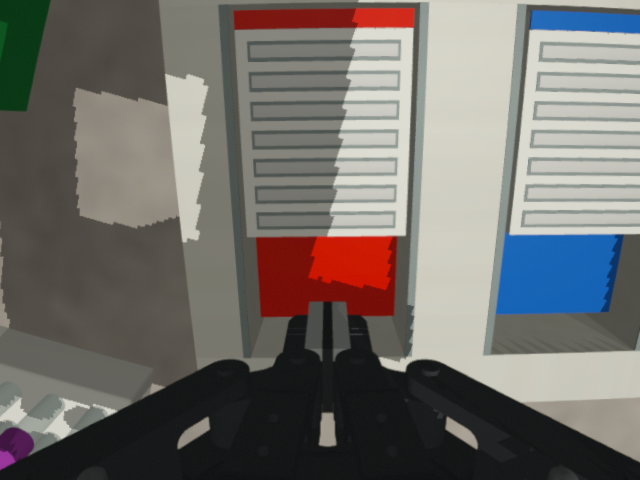

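The shut fingers are centred over the red ledge, with their tips at about (327,310), well clear of the blue pocket. Now I press.

>>> play_rows([
  [0, 0, 10, 0, 0, 0, 255],
  [0, 0, 20, 0, 0, 0, 255],
  [0, 0, 24, 0, 0, 0, 255],
  [0, 0, 26, 0, 0, 0, 255],
  [0, 0, 28, 0, 0, 0, 255],
  [0, 0, 30, 0, 0, 0, 255],
  [0, 0, 32, 0, 0, 0, 255],
  [0, 0, 34, 0, 0, 0, 255],
  [0, 0, 36, 0, 0, 0, 255],
])

```text
t: 3.25
eef_pos: [640.9, 163.8, 74.2]
tcp_rot: [0.0, -0.163, 0.987, -0.0]
ft_force: [-0.3, 0.3, -0.4]
grip_width: 0.0
gripper_force: 0.0
```

>>> play_rows([
  [0, 0, 1, 0, 0, 0, 255],
  [0, 0, 2, 0, 0, 0, 255],
  [0, 0, 3, 0, 0, 0, 255],
])

```text
t: 3.55
eef_pos: [640.9, 163.8, 71.2]
tcp_rot: [0.0, -0.163, 0.987, -0.0]
ft_force: [1.4, 0.6, -0.0]
grip_width: -0.1
gripper_force: 0.0
```

```bash
python3 - <<'E'
from m import *
s=get_state();print(s['eef_pos'],s['ft_force'])
c=camera('wrist');cv2.imwrite('pics/w3.png',c['frame'][:,:,::-1])
E
```

```text
[640.91101555 163.77812337  71.23697999] [ 1.38836284  0.64989197 -0.0041562 ]
```

View pics/w3.png

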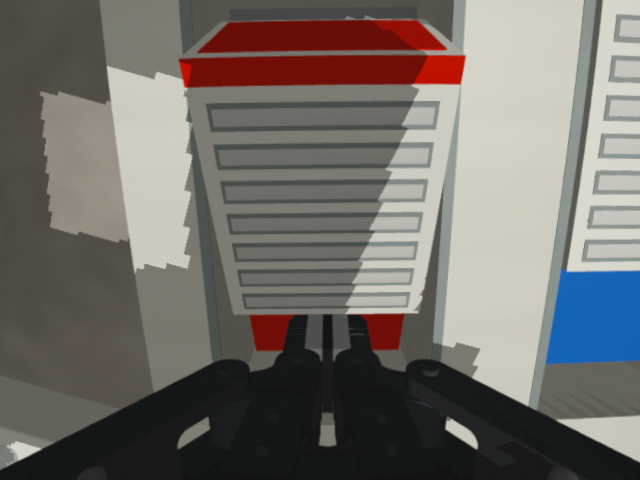

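The rack has tipped: its back end has risen, with the red end face visible at (320,37). I'll draw back, up and slightly outward.

>>> play_rows([
  [-3, 0, 0, 0, 0, 0, 255],
  [-4, 0, -10, 0, 0, 0, 255],
  [-4, 0, -30, 0, 0, 0, 255],
  [-4, 0, -60, 0, 0, 0, 255],
  [-4, 0, -100, 0, 0, 0, 0],
  [-4, 0, -150, 0, 0, 0, 0],
  [-4, 0, -190, 0, 0, 0, 0],
  [-4, 0, -200, 0, 0, 0, 0],
  [-4, 0, -200, 0, 0, 0, 0],
  [-4, 0, -200, 0, 0, 0, 0],
])

```text
t: 4.6
eef_pos: [644.5, 165.1, 270.3]
tcp_rot: [-0.001, -0.163, 0.987, -0.0]
ft_force: [-0.2, 0.2, -0.2]
grip_width: 85.1
gripper_force: 0.0
```

```bash
python3 - <<'E'
from m import *
np.set_printoptions(precision=1,suppress=True)
s=get_state();print(s['eef_pos'],s['ft_force'],s['grip_width'])
c=camera('wrist');pickle.dump(c,open('w4.pkl','wb'));cv2.imwrite('pics/w4.png',c['frame'][:,:,::-1])
E
```

```text
[644.5 165.1 270.3] [-0.2  0.2 -0.2] 85.13612001806536
```

View pics/w4.png

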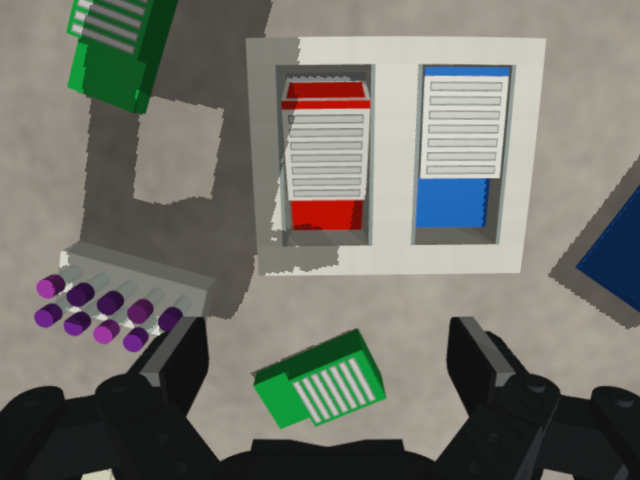

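The rack stays tipped: its back top edge runs from (281,99) to (370,99). The open finger tips are at (207,320) and (449,320).

```bash
python3 - <<'E'
from m import *
np.set_printoptions(precision=1,suppress=True)
c=pickle.load(open('w4.pkl','rb'));f=c['frame'].astype(int)
O=np.array([577.6,194.8]);y=np.radians(19.14);X=np.array([np.cos(y),np.sin(y)]);Y=np.array([-X[1],X[0]])
# top/end-face edge rows at column 325 (colour change)
print(f[70:112,325].tolist())
for v in (97,99,101,103):
    P=onz(c,[(281,v),(370,v)],97)[:,:2];print(v,((P-O)@np.c_[X,Y]).ravel())
P=onz(c,[(289,200),(366,200)],74)[:,:2];print('step',((P-O)@np.c_[X,Y]).ravel())
s=get_state();R=toolR();t=s['eef_pos']
def tool(c,uv,dep):
    o,d=ray(c,uv);return R.inv().apply(o+d*dep-t)
print('open tip',tool(c,[(207,320),(449,320)],145))
g=R.inv().apply(ray(c,[(327,302)])[1])[0];o=R.inv().apply(ray(c,[(327,302)])[0]-t);print('shut tip x=11..0',[o+g*(xx-o[0])/g[0] for xx in(11,0)])
print('tool->edge+8', [R.inv().apply(np.r_[O-50*Y+x*X,97]-t) for x in(-40,-32)])
E
```

```text
[[83, 82, 75], [82, 82, 75], [75, 75, 71], [69, 70, 69], [67, 68, 67], [68, 69, 69], [68, 69, 69], [77, 79, 78], [111, 113, 112], [126, 127, 126], [130, 132, 129], [150, 141, 135], [150, 75, 68], [148, 23, 16], [147, 14, 3], [147, 15, 5], [148, 15, 5], [148, 15, 7], [147, 14, 5], [148, 16, 5], [148, 14, 4], [147, 12, 5], [147, 14, 4], [148, 14, 6], [147, 14, 5], [148, 16, 6], [150, 14, 4], [164, 50, 44], [168, 129, 120], [163, 149, 140], [178, 108, 99], [186, 39, 30], [187, 15, 0], [187, 16, 0], [187, 12, 0], [187, 19, 1], [187, 17, 0], [187, 14, 0], [189, 82, 73], [199, 186, 176], [202, 200, 190], [202, 201, 191]]
97 [-38.5 -80.6 -38.1 -21.1]
99 [-37.2 -80.6 -36.8 -21.1]
101 [-35.9 -80.7 -35.6 -21.1]
103 [-34.6 -80.7 -34.3 -21. ]
step [ 35.  -79.4  35.3 -20.4]
open tip [[  6.2 -42.9  13.6]
 [  6.1  42.6  13.5]]
shut tip x=11..0 [array([11. , -0.5, 18.5]), array([ 0. , -0.5, 43.5])]
tool->edge+8 [array([ 92.9,  -0.6, 172.9]), array([ 84.9,  -0.5, 172.8])]
```

>>> play_rows([
  [40, -1, 20, 0, 0, 0, 0],
  [82, -1, 50, 0, 0, 0, 0],
  [82, -1, 95, 0, 0, 0, 0],
  [82, -1, 135, 0, 0, 0, 0],
  [82, -1, 158, 0, 0, 0, 0],
  [82, -1, 168, 0, 0, 0, 0],
  [82, -1, 170, 0, 0, 0, 0],
  [82, -1, 170, 0, 0, 0, 0],
], squeeze=60)

```text
t: 5.45
eef_pos: [567.6, 137.7, 101.8]
tcp_rot: [0.0, -0.164, 0.987, -0.0]
ft_force: [-0.5, 0.6, 0.3]
grip_width: 85.5
gripper_force: 0.0
```

>>> play_rows([
  [0, 0, 0, 0, 0, 0, 60],
  [0, 0, 0, 0, 0, 0, 90],
  [0, 0, 0, 0, 0, 0, 120],
  [0, 0, 0, 0, 0, 0, 150],
  [0, 0, 0, 0, 0, 0, 200],
  [0, 0, 0, 0, 0, 0, 200],
  [0, 0, 0, 0, 0, 0, 200],
])

```text
t: 6.15
eef_pos: [567.9, 137.8, 102.3]
tcp_rot: [0.001, -0.163, 0.987, -0.0]
ft_force: [-0.1, 0.3, 6.9]
grip_width: 58.1
gripper_force: 66.6
```

```bash
python3 - <<'E'
from m import *
s=get_state();print(s['eef_pos'],s['ft_force'],s['grip_width'],s['gripper_force'],s['joint_positions'])
c=camera('wrist');cv2.imwrite('pics/w5.png',c['frame'][:,:,::-1])
E
```

```text
[567.88229287 137.75443323 102.3206178 ] [-0.06261937  0.30158011  6.89028234] 58.066359829572804 66.6436779499054 [ 1.06199718e-01  2.66212063e-01  1.61910797e+00 -6.11836981e-05
  1.25451373e+00 -1.79304557e+00]
```

View pics/w5.png

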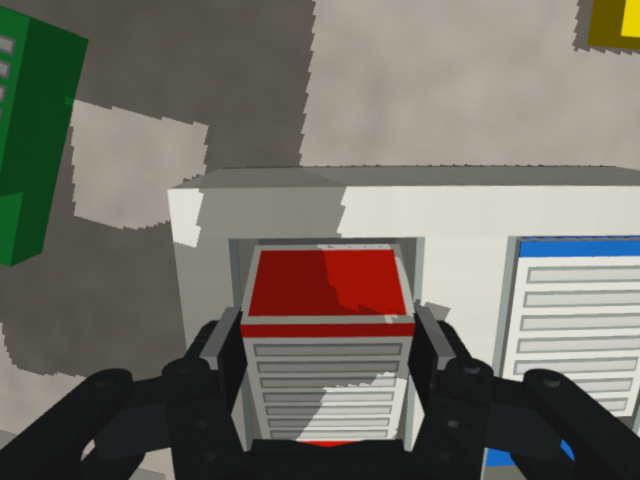

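The pads hold the rack across its back end: opening 58 mm, 67 N. Now I lift straight up.

>>> play_rows([
  [0, 0, -3, 0, 0, 0, 200],
  [0, 0, -10, 0, 0, 0, 200],
  [0, 0, -20, 0, 0, 0, 200],
  [0, 0, -32, 0, 0, 0, 200],
  [0, 0, -46, 0, 0, 0, 200],
  [0, 0, -62, 0, 0, 0, 200],
  [0, 0, -80, 0, 0, 0, 200],
  [0, 0, -98, 0, 0, 0, 200],
  [0, 0, -115, 0, 0, 0, 200],
  [0, 0, -130, 0, 0, 0, 200],
  [0, 0, -138, 0, 0, 0, 200],
  [0, 0, -140, 0, 0, 0, 200],
], squeeze=80)

```text
t: 7.4
eef_pos: [567.6, 137.7, 242.4]
tcp_rot: [0.001, -0.163, 0.987, -0.0]
ft_force: [0.1, 0.2, -2.6]
grip_width: 57.5
gripper_force: 87.0
```

```bash
python3 - <<'E'
from m import *
s=get_state();print(s['eef_pos'],s['ft_force'],s['moment'],s['grip_width'],s['gripper_force'])
c=camera('side');pickle.dump(c,open('s6.pkl','wb'));f=c['frame'];a=cv2.resize(f[120:380,200:440],None,fx=2,fy=2)
w=camera('wrist');pickle.dump(w,open('w6.pkl','wb'));b=cv2.resize(w['frame'][:, :],(320,240))
im=np.zeros((520,800,3),np.uint8);im[:520,:480]=a;im[:240,480:]=b;cv2.imwrite('pics/s6.png',im[:,:,::-1])
E
```

```text
[567.58290233 137.71550277 242.44801538] [ 0.10030674  0.1637133  -2.57670704] [-0.03438814  0.04852292 -0.02316362] 57.493861132401946 87.04089045524597
```

View pics/s6.png

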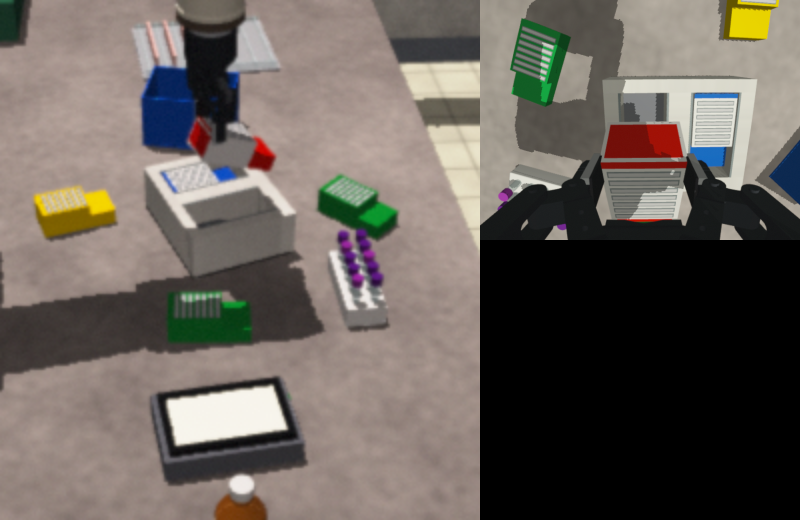

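The rack is clear of the incubator and held, still leaning. I'll carry it across to the light box.

>>> play_rows([
  [4, -7, 0, 0, 0, 0, 200],
  [13, -24, 0, 0, 0, 1, 200],
  [27, -52, 0, 0, 0, 2, 200],
  [47, -91, 0, 0, 0, 3, 200],
  [68, -133, 0, 0, 0, 5, 200],
  [90, -174, 0, 0, 0, 6, 200],
  [112, -216, 0, 0, 0, 7, 200],
  [133, -258, 0, 0, 0, 9, 200],
  [153, -297, 0, 0, 0, 10, 200],
  [167, -325, 0, 0, 0, 11, 200],
  [176, -342, 0, 0, 0, 12, 200],
  [180, -349, 0, 0, 0, 12, 200],
])

```text
t: 8.7
eef_pos: [508.6, -252.7, 240.4]
tcp_rot: [-0.001, -0.058, 0.998, 0.0]
ft_force: [-0.4, 0.2, -2.1]
grip_width: 57.7
gripper_force: 87.1
```

>>> play_rows([
  [0, 0, 0, 0, -2, 0, 200],
  [0, 0, 0, 0, -5, 0, 200],
  [0, 0, 0, 0, -9, 0, 200],
  [0, 0, 0, 0, -13, 0, 200],
  [0, 0, 0, 0, -17, 0, 200],
  [0, 0, 0, 0, -20, 0, 200],
  [0, 0, 0, 0, -22, 0, 200],
  [0, 0, 0, 0, -22, 0, 200],
  [0, 0, 0, 0, -22, 0, 200],
])

```text
t: 9.6
eef_pos: [509.5, -250.1, 241.5]
tcp_rot: [0.19, -0.059, 0.98, 0.011]
ft_force: [-0.2, -0.2, -1.8]
grip_width: 57.7
gripper_force: 87.1
```

```bash
python3 - <<'E'
from m import *
np.set_printoptions(precision=2,suppress=True)
s=get_state();t=s['eef_pos'];R=toolR();print(s['t'],t,R.as_matrix(),s['joint_positions'],s['gripper_force'])
c=camera('side');pickle.dump(c,open('s7.pkl','wb'));a=cv2.resize(c['frame'][200:400,220:400],None,fx=2.6,fy=2.6,interpolation=2)
w=camera('wrist');pickle.dump(w,open('w7.pkl','wb'));b=cv2.resize(w['frame'],(320,240))
im=np.zeros((520,800,3),np.uint8);im[:,:468]=a;im[:240,480:]=b;cv2.imwrite('pics/s7.png',im[:,:,::-1])
f=[cv2.imread('pics/w5.png')[:,:,::-1],pickle.load(open('w6.pkl','rb'))['frame'],w['frame']]
for g in f:
    g=g.astype(int);red=(g[:,330,0]-g[:,330,1]>60);e=np.flatnonzero(np.diff(red.astype(int)));print(e)
y=np.radians(7.2);tgt=np.r_[562.5-53.2*np.cos(y),-256.3-53.2*np.sin(y),92.8]
print(tgt,'delta tool',R.inv().apply(tgt-t))
E
```

```text
9.6 [ 509.51 -250.07  241.49] [[-0.92 -0.12  0.37]
 [-0.11  0.99  0.04]
 [-0.37 -0.   -0.93]] [-0.74 -0.04  1.71  0.31  1.23 -2.5 ] 87.08961009979248
[249 314 323 336 440 446]
[248 315 323 336 437 442]
[248 315 324 336 437 442]
[ 509.72 -262.97   92.8 ] delta tool [ 56.92 -12.77 137.38]
```

View pics/s7.png

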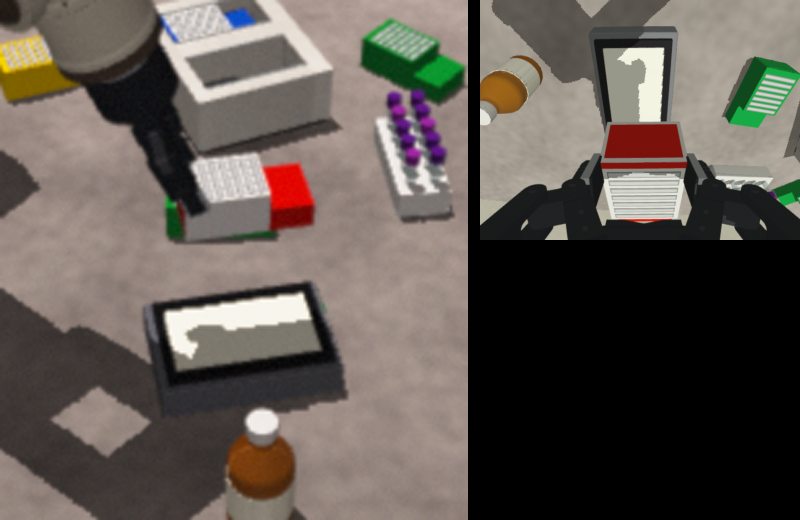

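The rack is level above the light box and aligned with it. The bottle, at about (262,470) in the crop, is clear. I'll lower to about 12 mm above the panel.

>>> play_rows([
  [2, -3, 5, 0, 0, 0, 200],
  [7, -6, 17, 0, 0, 0, 200],
  [15, -9, 35, 0, 0, 0, 200],
  [23, -12, 55, 0, 0, 0, 200],
  [31, -13, 75, 0, 0, 0, 200],
  [39, -13, 94, 0, 0, 0, 200],
  [46, -13, 110, 0, 0, 0, 200],
  [50, -13, 121, 0, 0, 0, 200],
  [52, -13, 125, 0, 0, 0, 200],
  [53, -13, 126, 0, 0, 0, 200],
  [53, -13, 126, 0, 0, 0, 200],
])

```text
t: 10.8
eef_pos: [509.3, -264.1, 105.0]
tcp_rot: [0.191, -0.058, 0.98, 0.011]
ft_force: [0.5, 0.4, -1.3]
grip_width: 57.7
gripper_force: 87.1
```

```bash
python3 - <<'E'
from m import *
np.set_printoptions(precision=1,suppress=True)
s=get_state();t=s['eef_pos'];R=toolR();print(s['t'],t,s['ft_force'],R.inv().apply([0,0,1]))
y=np.radians(7.2);X=np.array([np.cos(y),np.sin(y)]);Y=np.array([-X[1],X[0]]);L=np.array([562.5,-256.3])
for n,near in(('scene',(215,290)),('side',(335,325))):
    c=camera(n);pickle.dump(c,open(n+'8.pkl','wb'));f=c['frame'].astype(int);r,g,b=f[...,0],f[...,1],f[...,2]
    ce,a,mm=blob((r>110)&(g<60)&(b<60),near);q=quad(mm);z=t[2]-52.8+26;Q=onz(c,q,z)[:,:2]
    print(n,ce,a,q.ravel(),'in box frame',((Q-L)@np.c_[X,Y]).ravel())
a=pickle.load(open('scene8.pkl','rb'))['frame'][220:340,140:280];b=pickle.load(open('side8.pkl','rb'))['frame'][270:390,260:400]
cv2.imwrite('pics/p8.png',cv2.resize(np.hstack([a,b]),(800,343),interpolation=2)[:,:,::-1])
E
```

```text
10.8 [ 509.3 -264.1  105. ] [ 0.5  0.4 -1.3] [-0.4 -0.  -0.9]
scene [201.4 283.1] 452 [217. 286. 192. 296. 186. 280. 210. 270.] in box frame [ 63.8  27.1  63.6 -29.1  21.4 -29.8  20.2  25.5]
side [329.2 316.2] 259 [339. 326. 323. 325. 321. 308. 334. 306.] in box frame [ 56.4 -43.9  18.  -33.1  25.9  26.4  60.6  27.2]
```

View pics/p8.png

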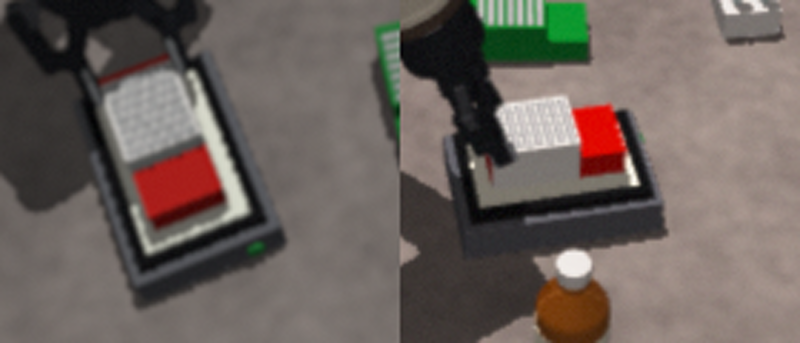

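Both views show the rack level over the panel and within about 2 mm of centre. I'll lower it slowly.

>>> play_rows([
  [0.7, 0, 1.9, 0, 0, 0, 200],
  [1.5, 0, 3.7, 0, 0, 0, 200],
  [2.2, 0, 5.6, 0, 0, 0, 200],
  [3, 0, 7.4, 0, 0, 0, 200],
  [3.4, 0, 8.3, 0, 0, 0, 200],
  [3.7, 0, 9.3, 0, 0, 0, 200],
  [3.7, 0, 9.3, 0, 0, 0, 200],
])

```text
t: 11.6
eef_pos: [509.2, -263.8, 94.5]
tcp_rot: [0.19, -0.058, 0.98, 0.011]
ft_force: [0.3, 0.6, -1.8]
grip_width: 57.8
gripper_force: 87.1
```

>>> play_rows([
  [0.2, 0, 0.5, 0, 0, 0, 200],
  [0.4, 0, 0.9, 0, 0, 0, 200],
  [0.4, 0, 0.9, 0, 0, 0, 200],
])

```text
t: 11.9
eef_pos: [509.3, -263.9, 93.8]
tcp_rot: [0.191, -0.058, 0.98, 0.011]
ft_force: [-1.0, -0.8, 0.9]
grip_width: 57.3
gripper_force: 87.3
```

>>> play_rows([
  [0.2, 0, 0.5, 0, 0, 0, 200],
  [0.4, 0, 0.9, 0, 0, 0, 200],
  [0.4, 0, 0.9, 0, 0, 0, 200],
])

```text
t: 12.2
eef_pos: [509.5, -264.1, 93.7]
tcp_rot: [0.191, -0.058, 0.98, 0.011]
ft_force: [-6.8, 1.2, 14.5]
grip_width: 57.8
gripper_force: 89.0
```

>>> play_rows([
  [-0.3, 0, -0.7, 0, 0, 0, 200],
  [-0.3, 0, -0.7, 0, 0, 0, 200],
  [-0.3, 0, -0.7, 0, 0, 0, 0],
  [-0.3, 0, -0.7, 0, 0, 0, 0],
  [-0.3, 0, -0.7, 0, 0, 0, 0],
  [-0.3, 0, -0.7, 0, 0, 0, 0],
  [-0.3, 0, -0.7, 0, 0, 0, 0],
])

```text
t: 12.9
eef_pos: [509.2, -263.9, 93.4]
tcp_rot: [0.19, -0.058, 0.98, 0.011]
ft_force: [-0.0, -0.3, 0.5]
grip_width: 85.4
gripper_force: 0.0
```

>>> play_rows([
  [0, 0, -5, 0, 0, 0, 0],
  [0, 0, -20, 0, 0, 0, 0],
  [0, 0, -45, 0, 0, 0, 0],
  [0, 0, -80, 0, 0, 0, 0],
  [0, 0, -110, 0, 0, 0, 0],
  [0, 0, -125, 0, 0, 0, 0],
  [0, 0, -130, 0, 0, 0, 0],
  [0, 0, -130, 0, 0, 0, 0],
])

```text
t: 13.7
eef_pos: [460.8, -269.8, 214.4]
tcp_rot: [0.191, -0.058, 0.98, 0.011]
ft_force: [-0.1, 0.4, 0.4]
grip_width: 85.2
gripper_force: 0.0
```

```bash
python3 - <<'E'
from m import *
np.set_printoptions(precision=1,suppress=True)
s=get_state();print(s['t'],s['eef_pos'],s['ft_force'],s['grip_width'])
y=np.radians(7.2);X=np.array([np.cos(y),np.sin(y)]);Y=np.array([-X[1],X[0]]);L=np.array([562.5,-256.3])
fs=[]
for n,near in(('scene',(205,285)),('side',(330,320))):
    c=camera(n);f=c['frame'].astype(int);r,g,b=f[...,0],f[...,1],f[...,2]
    ce,a,mm=blob((r>110)&(g<60)&(b<60),near);q=quad(mm);Q=onz(c,q,66)[:,:2]
    print(n,a,'in box frame',((Q-L)@np.c_[X,Y]).ravel());fs.append(c['frame'])
cv2.imwrite('pics/p9.png',cv2.resize(np.hstack([fs[0][200:360,130:290],fs[1][250:410,240:400]]),(800,400),interpolation=2)[:,:,::-1])
E
```

```text
13.7 [ 460.8 -269.8  214.4] [-0.1  0.4  0.4] 85.20764609785375
scene 444 in box frame [ 62.9  27.2  62.6 -29.6  21.  -28.3  19.8  27.6]
side 258 in box frame [ 54.  -55.8  18.6 -31.8  23.9  28.1  61.4  28.4]
```

View pics/p9.png

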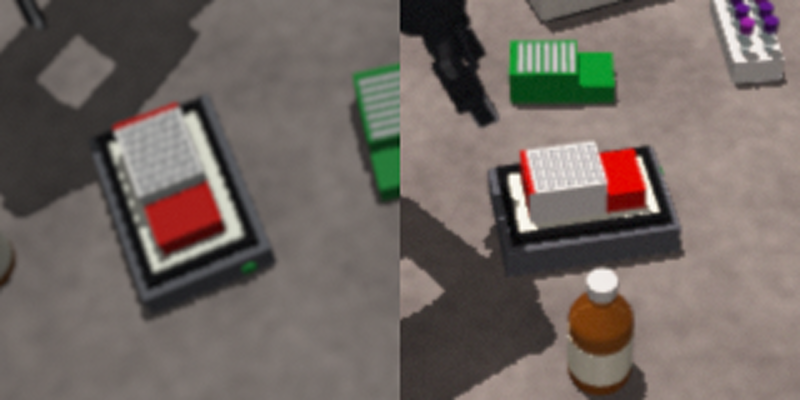

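The rack lies flat on the panel inside the border, near the centre at (185,185) in the left crop. The gripper is clear, so I'm handing in.

```bash
python3 -c "
from cell import sign_off
print(sign_off())"
```

```text
the job is handed in; nothing more can be done
None
```

The red rack was tipped, lifted out and set flat on the light box panel, within about 2 mm of centre by camera, and released; I handed the job in at about 14 s of the 54 s allowed, and no verdict was returned.

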